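Release the screwdriving station from its button boxes

ROBOT

A 7-joint arm with a two-finger parallel gripper is mounted at the origin on a cart in front of the work surface, level with it; the furniture and walls round the work are solid. World frame = base frame: x ahead of the robot, y to its left, z up, the work surface at z = 0. Lengths are in m, angles in rad, forces in N, time in s.
With the tool pointing down it reaches from about 0.35 to 0.9 m from the base axis. Payload 19.9 kg.
Tool frame: the origin (TCP) lies midway between the tips of the shut fingers; the grasp point (between the pads) lies 19 mm behind it; z points along the fingers, y is the line along which they close (so a half turn about z gives the same grasp; the last joint's range is limited). The gripper opens to 85 mm and grips with 20 to 120 N. Pads are 22 mm wide; open, the fingers measure 114 mm over their backs; the gripper's body (76 mm by 85 mm) begins 54 mm behind the grasp point. The pads swing forward as they close: fully open they stand 13 mm farther back than shut.
Start: joints at [-1.196, 0.417, -0.01, 1.614, 0.005, 1.111, -0.053], TCP at [0.253, 0.571, 0.203] pointing down, gripper open.
Joint ranges: [-2.81, 2.81], [-0.39, 2.02], [-1.27, 1.25], [0.06, 2.57], [-1.19, 4.33], [0.19, 2], [-2.82, 2.82]. Speed limits (rad/s): [1.89, 1.89, 2.39, 2.39, 3.01, 3.01, 3.01].

INTERFACE

Orientations are given as a unit quaternion [x, y, z, w].
In Python, from rig import r gives the robot as it stands.
- The arm moves only by the shell command python3 -m handwheel 'ROWS' [OPENING] [FORCE]. ROWS is JSON, a list of rows, each an object with "offset": the shift along the tool's x, y, z in mm, a list of three; "twist": the turn about the tool's z in degrees. In form: [{"offset": [x, y, z], "twist": twist}, ...]. A call has 1 to 20 rows; each row shifts and turns the commanded pose from where the row before left it, along the tool's axes as they then stand; what a row does not reach is not made up. A row lasts 1/8 s, in which the tool goes at most 62.5 mm and 10.7 degrees, less where a joint would pass 70% of its speed; a pose out of reach is approached as far as the arm can. A call is refused whole if a number of a shift passes 62.5 or a number of a turn 10.7, either way. A call with a gripper value outside its range is refused whole. OPENING is the gripper command: -1 is shut, 1 is fully open, values between are in proportion, set as the call begins (- or left out, the last holds). The fingers move at their own pace and stop on an object; FORCE is the grip in N (left out, the last holds). Time passes only in rows, so rows that do not move let the fingers close. It gives the time, the measured TCP pose, the force, the opening and the grip force at its end, in the units of the state.
- r.get_state(): the state, without advancing time (a new reading comes with each control period).
- r.get_image(name): name is "side" or "top"; returns the picture (420x560x3 uint8, red, green, blue); there is no depth.
- r.camera_model(name): a dict with "K" (3x3 intrinsics, pixels), "R" (3x3) and "t" (3): a world point X has camera coordinates R X + t. Camera axes: x right, y down, z forward; pixel columns grow to the right and rows downward; lengths in m; the calibration is good to about 2 mm. A picture is of the moment at which its call begins. camera_model takes no time and is no camera call.
- r.finish_job(): hands the job in; it is judged then, once.
The state is a dict: "t": time; "qpos": joint angles; "joint_vel": joint speeds; "joint_torque": joint torques, N m; "eef_pos": TCP position; "tool_rot": TCP orientation; "force": force on the tool from outside, world axes, zero at the start; "torque": the same for the moment, N m; "width": opening from 0.0 (shut) to 1.0 (fully open); "finger_force": force on a finger pad.
Only numpy, scipy, OpenCV 4.12 (cv2) and the standard library are available. Lean on these libraries where they do the work, as an engineer would, in place of code of your own. Each camera call takes 0.05 s, during which the arm holds its last target. There are 200 camera calls.

TASK

Release the screwdriving station for work from its wireless button boxes: with closed fingers press the blue button, then the yellow one, then the green one, each all the way in so that it stays down, and then move clear. Leave the red stop button unpressed. Only press: do not pick up, tip or shove the boxes, and leave the tools and parts around them where they lie.

Things in the scene. Friction and masses are not known exactly. Their poses are not given: they have to be found in the camera images.
- blue_box: loose wireless push-button box with the blue button (one of the three to press): grey and white, 70x70 mm in plan, housing 40 mm high, 0.36 to 0.6 kg, on rubber feet, nothing holds it to the table. Origin at the centre of its underside, z up
- blue_top (a point): the blue cap's top, centre of its almost flat round face (30 mm across): 55 mm above the table when fully out, 47 mm when fully in. It moves with the cap. The cap goes straight down. The cap stands in a bezel whose top is 43 mm above the table
- blue_button (a joint): travel of the blue button in m: 0 fully out, 0.008 fully in, against a solid stop; starts between 0 and 0.001. Needs about 4 N to move, no spring: it stays where it is pushed. Counts as pressed in beyond 0.006
- yellow_box: loose wireless push-button box with the yellow button (one of the three to press): grey and white, 70x70 mm in plan, housing 40 mm high, 0.36 to 0.6 kg, on rubber feet, nothing holds it to the table. Origin at the centre of its underside, z up
- yellow_top (a point): the yellow cap's top, centre of its almost flat round face (30 mm across): 55 mm above the table when fully out, 47 mm when fully in. It moves with the cap. The cap goes straight down. The cap stands in a bezel whose top is 43 mm above the table
- yellow_button (a joint): travel of the yellow button in m: 0 fully out, 0.008 fully in, against a solid stop; starts between 0 and 0.001. Needs about 4 N to move, no spring: it stays where it is pushed. Counts as pressed in beyond 0.006
- green_box: loose wireless push-button box with the green button (one of the three to press): grey and white, 70x70 mm in plan, housing 40 mm high, 0.36 to 0.6 kg, on rubber feet, nothing holds it to the table. Origin at the centre of its underside, z up
- green_top (a point): the green cap's top, centre of its almost flat round face (30 mm across): 55 mm above the table when fully out, 47 mm when fully in. It moves with the cap. The cap goes straight down. The cap stands in a bezel whose top is 43 mm above the table
- green_button (a joint): travel of the green button in m: 0 fully out, 0.008 fully in, against a solid stop; starts between 0 and 0.001. Needs about 4 N to move, no spring: it stays where it is pushed. Counts as pressed in beyond 0.006
- red_box: loose wireless push-button box with the red button (a wide one, the stop button; leave it alone): grey and white, 70x70 mm in plan, housing 40 mm high, 0.36 to 0.6 kg, on rubber feet, nothing holds it to the table. Origin at the centre of its underside, z up
- red_top (a point): the red cap's top, centre of its almost flat round face (38 mm across): 55 mm above the table when fully out, 47 mm when fully in. It moves with the cap. The cap goes straight down. The cap stands in a bezel whose top is 43 mm above the table
- red_button (a joint): travel of the red button in m: 0 fully out, 0.008 fully in, against a solid stop; starts between 0 and 0.001. Needs about 4 N to move, no spring: it stays where it is pushed. Counts as pressed in beyond 0.006
- cutters: red-handled side cutters, 47x131x12 mm, loose bystander lying on the table; origin at the centre of its underside
- tape: roll of masking tape, 62x66x19 mm, loose bystander lying on the table; origin at the centre of its underside
- housing: small black moulded housing, 40x63x16 mm, loose bystander lying on the table; origin at the centre of its underside
- dish: steel dish of screws, 68 mm across, 17 mm high, loose bystander lying on the table; origin at the centre of its underside
- screwdriver_a: black-handled screwdriver, 30x206x29 mm, loose bystander lying on the table; origin at the centre of its underside
- hex_key_0: steel hex key, 34x114x8 mm, loose bystander lying on the table; origin at the centre of its underside
Not all that is in view belongs to the job. What is shaped like the green_box but orange is not meant.

How it is judged:
By the outcome, as a careful person would: the job done as asked, in the order asked, and still so for the second after the job is handed in, with the robot touching nothing.
It also fails if it takes over 43 s, if anything falls off the work surface, if the arm or the gripper's body presses on something with over 40 N, if the wrist force passes 120 N, or if a joint passes its speed limit or range.

## Working session

There is one attempt and no reset: what is moved stays moved. The work goes in short steps, Python scripts to look and compute and a shell command to move; the robot and the scene stay as the last step left them, time stands still between calls to the robot, and variables do not carry over. Pictures are saved under pics/ and viewed, at most 10 in all, crops included, and the job is handed in when it is done.

```bash
mkdir -p pics; python3 - <<'E'
from rig import r
import cv2
for n in("top","side"):
    cv2.imwrite(f"pics/{n}0.png",r.get_image(n)[:,:,::-1])
    m=r.camera_model(n);print(n,m["K"].tolist(),(-m["R"].T@m["t"]).round(3),m["R"].round(3).tolist())
s=r.get_state();print(s)
E
```

```text
top [[442.7222205038979, 0.0, 284.72858047832943], [0.0, 442.7222205038979, 206.0965617355332], [0.0, 0.0, 1.0]] [ 0.359 -0.028  0.916] [[0.006, -1.0, 0.007], [-0.984, -0.008, -0.179], [0.179, -0.006, -0.984]]
side [[393.58173839422807, 0.0, 279.1297343480363], [0.0, 393.58173839422807, 212.68827342375454], [0.0, 0.0, 1.0]] [ 0.09  -0.66   0.684] [[0.832, -0.554, -0.013], [-0.361, -0.524, -0.772], [0.421, 0.647, -0.636]]
{'t': 0.1, 'qpos': array([-1.19550663,  0.41791321, -0.01034432,  1.614063  ,  0.00472754,
        1.11070014, -0.05303383]), 'joint_vel': array([-0.00045712, -0.00145645,  0.00038123, -0.00305572, -0.00089252,
        0.00093971, -0.00058454]), 'joint_torque': array([ 2.54512495e-03, -8.65840244e+01,  6.81105629e-01, -4.35646069e+01,
        1.91124697e-02,  5.01817558e-03,  1.09630082e-04]), 'eef_pos': array([0.25288247, 0.57120827, 0.20294476]), 'tool_rot': array([ 2.06877989e-01,  9.78366607e-01, -5.26101482e-04, -6.44415465e-05]), 'force': array([ 5.78296712e-05,  3.82379966e-01, -1.18358840e-01]), 'torque': array([ 0.03124932, -0.04030222, -0.02069918]), 'finger_force': 0.0, 'width': 0.9984138716231256}
```

View pics/top0.png

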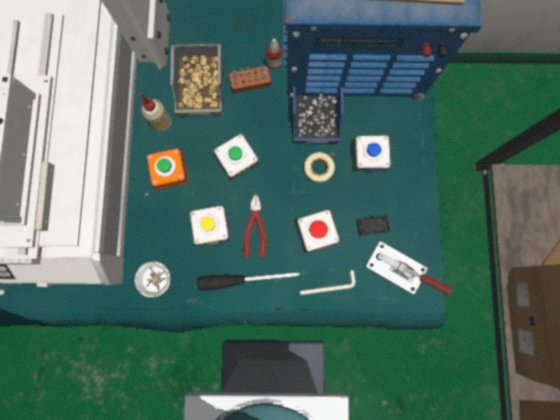

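View pics/side0.png

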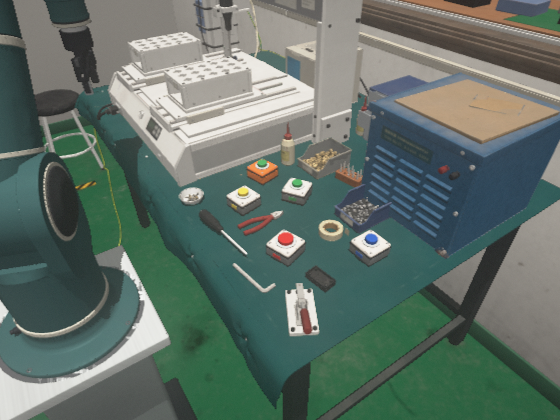

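The top view shows blue at (374,150), yellow at (208,224) and red at (318,229). Two boxes have green buttons: grey/white at (236,154) and orange at (164,166). The task wants the grey/white one, so I'll measure the caps and confirm that in a crop.

```bash
cat >look.py <<'E'
import cv2,numpy as np
from rig import r
SEED={"top":dict(blue=(374,150),yellow=(208,224),green=(236,154),red=(318,229)),
      "side":dict(blue=(371,239),yellow=(243,191),green=(297,184),red=(286,239))}
H=dict(blue=(100,130),yellow=(20,35),green=(50,90),red=(0,8))
def ray(n,u,v):
    m=r.camera_model(n);d=m["R"].T@np.linalg.solve(m["K"],[u,v,1]);return -m["R"].T@m["t"],d
def plane(n,u,v,z):
    c,d=ray(n,u,v);return c+d*(z-c[2])/d[2]
def cap(n,im,c):
    h=cv2.cvtColor(im,cv2.COLOR_RGB2HSV);u,v=SEED[n][c];a,b=H[c]
    m=cv2.inRange(h,(a,120,80),(b,255,255));k=np.zeros_like(m);k[v-16:v+17,u-16:u+17]=255
    N,_,st,ce=cv2.connectedComponentsWithStats(m&k);i=1+st[1:,4].argmax();return ce[i],st[i]
E
python3 - <<'E'
from look import *
t=r.get_image("top");s=r.get_image("side")
for c in H:
    o=[]
    for n,im in(("top",t),("side",s)):
        (u,v),st=cap(n,im,c);o.append((n,u.round(1),v.round(1),st[2:],plane(n,u,v,.053).round(4)))
    # triangulate
    (c1,d1),(c2,d2)=ray("top",*o[0][1:3]),ray("side",*o[1][1:3])
    k=np.linalg.lstsq(np.c_[d1,-d2],c2-c1,rcond=None)[0]
    print(c,*o,"tri",((c1+k[0]*d1+c2+k[1]*d2)/2).round(4))
print("cabinet bottom front corners top(292,97)z0? ",plane("side",441,251,0),plane("side",364,187,0),"upper front edge tri approx",)
cv2.imwrite("pics/crop1.png",cv2.cvtColor(cv2.resize(np.hstack([t[120:260,130:400],]),None,fx=2.9,fy=2.9,interpolation=cv2.INTER_CUBIC),cv2.COLOR_RGB2BGR))
E
```

```text
blue ('top', np.float64(373.7), np.float64(149.1), array([ 13,  13, 129], dtype=int32), array([ 0.6355, -0.2135,  0.053 ])) ('side', np.float64(370.9), np.float64(238.6), array([12, 10, 93], dtype=int32), array([ 0.6312, -0.2175,  0.053 ])) tri [ 0.6364 -0.2141  0.0479]
yellow ('top', np.float64(207.5), np.float64(223.5), array([ 14,  14, 145], dtype=int32), array([0.4803, 0.1182, 0.053 ])) ('side', np.float64(242.5), np.float64(191.6), array([10,  8, 66], dtype=int32), array([0.4761, 0.113 , 0.053 ])) tri [0.4803 0.1194 0.0475]
green ('top', np.float64(234.8), np.float64(152.8), array([ 12,  12, 116], dtype=int32), array([0.6251, 0.0684, 0.053 ])) ('side', np.float64(296.9), np.float64(181.8), array([ 8,  6, 38], dtype=int32), array([0.6235, 0.0667, 0.053 ])) tri [0.6254 0.0687 0.0513]
red ('top', np.float64(318.2), np.float64(228.9), array([ 18,  17, 240], dtype=int32), array([ 0.4713, -0.0994,  0.053 ])) ('side', np.float64(285.2), np.float64(238.4), array([ 15,  12, 153], dtype=int32), array([ 0.4673, -0.1044,  0.053 ])) tri [ 0.4714 -0.0996  0.0473]
cabinet bottom front corners top(292,97)z0?  [ 0.78551262 -0.30819523  0.        ] [ 0.81574056 -0.00661006  0.        ] upper front edge tri approx
```

View pics/crop1.png

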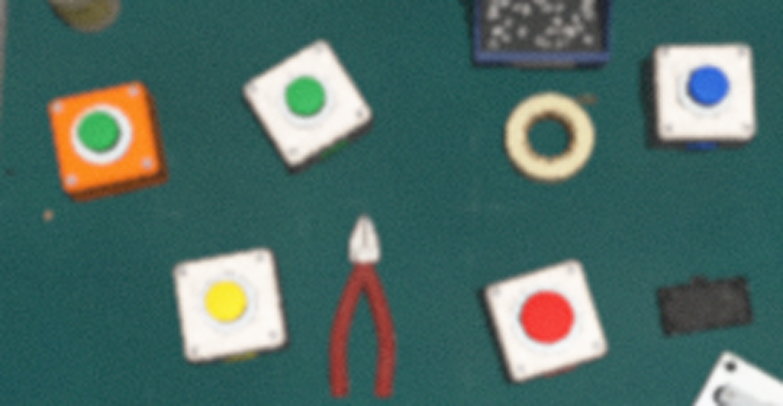

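The crop confirms it: of the two green buttons, the grey/white box (crop 305,97; image 235,153) is the one meant, and the orange box is the decoy. The cap positions agree between the two views to about 5 mm, and I'm trusting the top view. First I'll raise the arm with the fingers shut, then travel toward blue.

```bash
python3 -m handwheel '[{"offset":[0,0,-35],"twist":0},{"offset":[0,0,-35],"twist":0},{"offset":[0,0,-30],"twist":0},{"offset":[-33,-28,0],"twist":0},{"offset":[-33,-28,0],"twist":0},{"offset":[-33,-28,0],"twist":0},{"offset":[-33,-28,0],"twist":0},{"offset":[-33,-28,0],"twist":0},{"offset":[-33,-28,0],"twist":0},{"offset":[-33,-28,0],"twist":0},{"offset":[-33,-28,0],"twist":0},{"offset":[-33,-28,0],"twist":0},{"offset":[-33,-28,0],"twist":0},{"offset":[-33,-28,0],"twist":0},{"offset":[-33,-28,0],"twist":0},{"offset":[-33,-28,0],"twist":0},{"offset":[-33,-28,0],"twist":0},{"offset":[-33,-28,0],"twist":0},{"offset":[-33,-28,0],"twist":0},{"offset":[0,0,0],"twist":0}]' -1 40
cat >>look.py <<'E'
from scipy.spatial.transform import Rotation as Ro
def go(x,y,z):
    s=r.get_state();print("t",s["t"],s["eef_pos"].round(4),"F",s["force"].round(1),"w",s["width"],"mm",(1000*Ro.from_quat(s["tool_rot"]).inv().apply(np.array([x,y,z])-s["eef_pos"])).round(1))
E
python3 -c "
from look import *
go(.6355,-.214,.1)"
```

```text
t: 2.7
eef_pos: [0.5548, -0.0551, 0.3032]
tool_rot: [0.209, 0.978, -0.001, -0.0]
force: [-0.2, 0.2, -0.4]
width: -0.002
finger_force: 0.0
t 2.7 [ 0.5548 -0.0551  0.3032] F [-0.2  0.2 -0.4] w -0.0022702855721350077 mm [-138.6 -111.7  203.4]
```

```bash
python3 -m handwheel '[{"offset":[-35,-28,20],"twist":0},{"offset":[-35,-28,30],"twist":0},{"offset":[-35,-28,30],"twist":0},{"offset":[-33,-27,30],"twist":0},{"offset":[0,0,30],"twist":0},{"offset":[0,0,30],"twist":0},{"offset":[0,0,20],"twist":0},{"offset":[0,0,10],"twist":0},{"offset":[0,0,0],"twist":0},{"offset":[0,0,0],"twist":0}]'
python3 - <<'E'
from look import *
go(.6355,-.214,.06)
t=r.get_image("top");s=r.get_image("side")
cv2.imwrite("pics/b1.png",cv2.resize(np.hstack([t[90:210,310:440],s[180:300,310:440]]),None,fx=3,fy=3,interpolation=cv2.INTER_CUBIC)[:,:,::-1])
E
```

```text
t: 3.95
eef_pos: [0.6362, -0.2094, 0.1046]
tool_rot: [0.207, 0.978, -0.0, 0.001]
force: [0.5, -0.1, 0.2]
width: -0.001
finger_force: 0.0
t 3.95 [ 0.6362 -0.2094  0.1046] F [ 0.5 -0.1  0.2] w -0.0007055481078029924 mm [-1.1 -4.5 44.6]
```

View pics/b1.png

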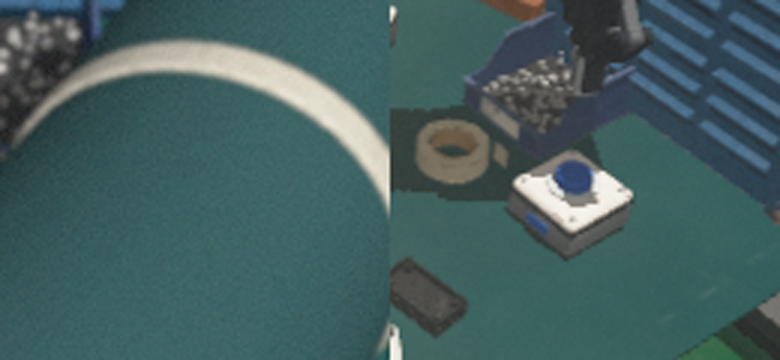

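The arm blocks the top view. In the side crop the fingertip is at (582,95), which is side pixel (374,212), and the cap is below it at (371,239). I'll compare this with the projection.

```bash
python3 - <<'E'
from look import *
print(plane("side",374,212.5,.1046),plane("side",370.9,238.6,.053))
m=r.camera_model("side");p=m["K"]@(m["R"]@[.6362,-.2094,.1046]+m["t"]);print(p/p[2])
E
```

```text
[ 0.65428006 -0.19372975  0.1046    ] [ 0.63116064 -0.21757662  0.053     ]
[373.07625423 219.01249764   1.        ]
```

The tip appears about 7 px higher than predicted, so I'll look closer before pressing.

```bash
python3 - <<'E'
from look import *
s=r.get_image("side")
im=cv2.resize(s[180:250,335:415],None,fx=8,fy=8,interpolation=cv2.INTER_CUBIC)
im=cv2.convertScaleAbs(im,alpha=1.8,beta=15)
cv2.circle(im,(int((373.1-335+.5)*8),int((219-180+.5)*8)),4,(255,0,0),-1)
cv2.imwrite("pics/b2.png",im[:,:,::-1])
E
```

```text
(no output)
```

View pics/b2.png

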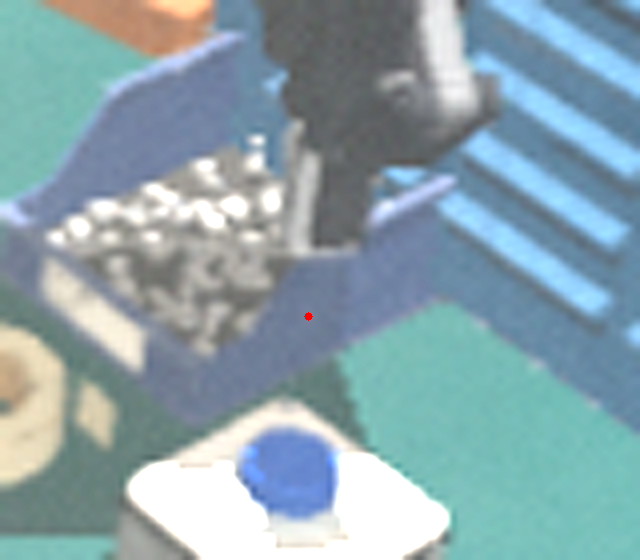

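The tip is seen at about (375,210), against a prediction of (373,219). That means the tip is about 19 mm higher than reported, or displaced sideways. I'll correct xy, descend part way and compare again.

```bash
python3 -m handwheel '[{"offset":[-1,-4.5,10],"twist":0},{"offset":[0,0,15],"twist":0},{"offset":[0,0,12],"twist":0},{"offset":[0,0,0],"twist":0},{"offset":[0,0,0],"twist":0},{"offset":[0,0,0],"twist":0}]'
python3 - <<'E'
from look import *
go(.6355,-.214,.055)
e=r.get_state()["eef_pos"]
s=r.get_image("side")
im=cv2.resize(s[180:250,335:415],None,fx=8,fy=8,interpolation=cv2.INTER_CUBIC)
im=cv2.convertScaleAbs(im,alpha=1.8,beta=15)
m=r.camera_model("side")
for dz,c in((0,(255,0,0)),(.019,(255,255,0))):
    p=m["K"]@(m["R"]@(e+[0,0,dz])+m["t"]);p/=p[2];print(p)
    cv2.circle(im,(int((p[0]-335+.5)*8),int((p[1]-180+.5)*8)),4,c,-1)
cv2.imwrite("pics/b3.png",im[:,:,::-1])
E
```

```text
t: 4.85
eef_pos: [0.635, -0.2139, 0.067]
tool_rot: [0.207, 0.978, -0.0, 0.0]
force: [0.2, -0.6, 1.0]
width: -0.003
finger_force: 0.0
t 4.85 [ 0.635  -0.2139  0.067 ] F [ 0.2 -0.6  1. ] w -0.0032788181417626136 mm [-0.4  0.1 12. ]
[371.8327362  232.62798479   1.        ]
[372.97238073 226.46615324   1.        ]
```

View pics/b3.png

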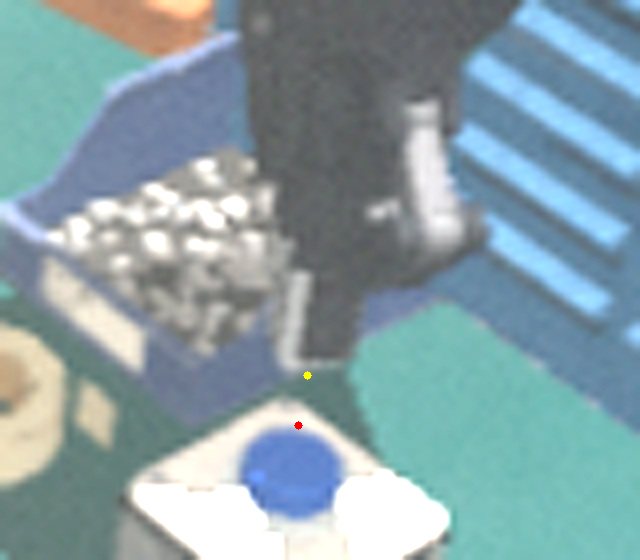

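The tip is at about (374,224.5), still 8 px above the reported TCP. It lines up with the vertical line through the cap, so I think the real tip sits about 20 mm above the reported one. I'll go down gently and watch the force.

```bash
python3 -m handwheel '[{"offset":[0,0,5],"twist":0},{"offset":[0,0,5],"twist":0},{"offset":[0,0,4],"twist":0},{"offset":[0,0,0],"twist":0}]'
python3 -m handwheel '[{"offset":[0,0,3],"twist":0},{"offset":[0,0,0],"twist":0}]'
python3 - <<'E'
from look import *
go(.6355,-.214,.047)
e=r.get_state()["eef_pos"]
s=r.get_image("side")
im=cv2.resize(s[180:250,335:415],None,fx=8,fy=8,interpolation=cv2.INTER_CUBIC)
cv2.imwrite("pics/b4.png",cv2.convertScaleAbs(im,alpha=1.5,beta=15)[:,:,::-1])
E
```

```text
t: 5.4
eef_pos: [0.6345, -0.2138, 0.0521]
tool_rot: [0.207, 0.978, -0.0, -0.0]
force: [-1.0, -0.0, 0.3]
width: 0.004
finger_force: 0.0
t: 5.65
eef_pos: [0.6347, -0.2138, 0.0494]
tool_rot: [0.207, 0.978, -0.0, -0.0]
force: [-0.1, 0.0, 0.2]
width: 0.001
finger_force: 0.0
t 5.65 [ 0.6347 -0.2138  0.0494] F [-0.1  0.   0.2] w 0.0011020006587154174 mm [-0.8  0.1  2.4]
```

View pics/b4.png

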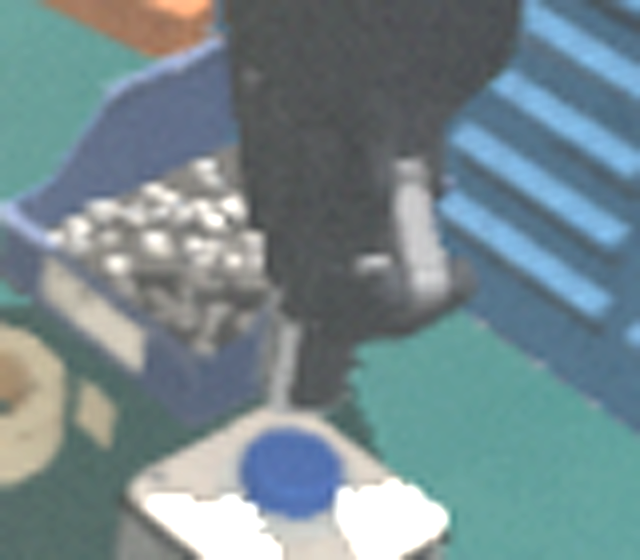

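Still no contact at z=0.049. The tip at crop (310,403) is visibly above the cap top at (295,460), a gap of about 20 mm. If the offset were sideways, the tip would touch the housing at 0.040–0.043. If it's vertical, it will touch the cap at about 0.03. I'll take small steps.

```bash
python3 -m handwheel '[{"offset":[0.5,0,3],"twist":0},{"offset":[0,0,3],"twist":0},{"offset":[0,0,0],"twist":0}]'|egrep 'eef|force'
python3 -m handwheel '[{"offset":[0,0,2],"twist":0},{"offset":[0,0,2],"twist":0},{"offset":[0,0,0],"twist":0}]'|egrep 'eef|force'
```

```text
eef_pos: [0.6341, -0.2136, 0.0432]
force: [-0.5, -0.1, 0.5]
finger_force: 0.0
eef_pos: [0.6342, -0.2136, 0.0393]
force: [-0.4, -0.4, -0.6]
finger_force: 0.0
```

```bash
python3 -m handwheel '[{"offset":[0,0,2],"twist":0},{"offset":[0,0,0],"twist":0}]'|egrep 'eef|force'
python3 -m handwheel '[{"offset":[0,0,2],"twist":0},{"offset":[0,0,0],"twist":0}]'|egrep 'eef|force'
```

```text
eef_pos: [0.6342, -0.2136, 0.0374]
force: [0.1, 0.4, 0.1]
finger_force: 0.0
eef_pos: [0.6342, -0.2136, 0.0354]
force: [0.2, -0.8, -0.6]
finger_force: 0.0
```

There's no contact at 0.035, below housing height, so the offset is vertical. I'll keep going by force.

```bash
for i in 1; do python3 -m handwheel '[{"offset":[0,0,2],"twist":0},{"offset":[0,0,0],"twist":0}]'|egrep 'eef|force:'
python3 -m handwheel '[{"offset":[0,0,2],"twist":0},{"offset":[0,0,0],"twist":0}]'|egrep 'eef|force:'; done
python3 - <<'E'
from look import *
s=r.get_image("side")
im=cv2.resize(s[180:250,335:415],None,fx=8,fy=8,interpolation=cv2.INTER_CUBIC)
cv2.imwrite("pics/b5.png",cv2.convertScaleAbs(im,alpha=1.5,beta=15)[:,:,::-1])
E
```

```text
eef_pos: [0.6342, -0.2136, 0.0334]
force: [0.3, -0.4, -0.1]
finger_force: 0.0
eef_pos: [0.6342, -0.2136, 0.0313]
force: [0.6, 0.3, -0.8]
finger_force: 0.0
```

View pics/b5.png

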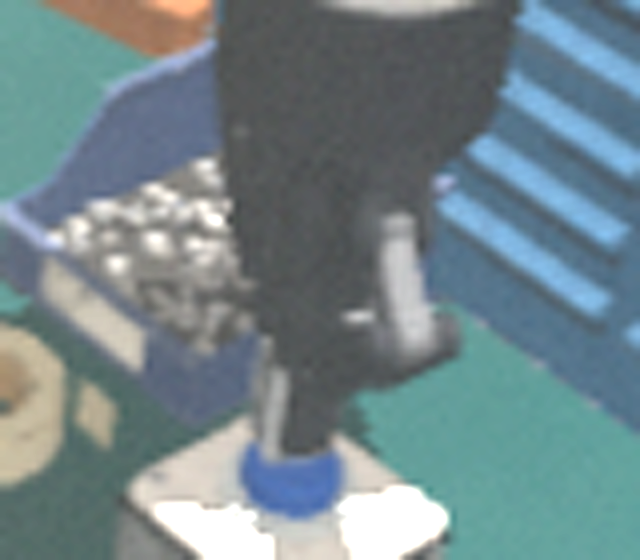

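The tip (295,455) is now directly over the cap centre and nearly touching. Pressing on.

```bash
for i in 1; do python3 -m handwheel '[{"offset":[0,0,2],"twist":0},{"offset":[0,0,0],"twist":0}]'|egrep 'eef|force:'
python3 -m handwheel '[{"offset":[0,0,2],"twist":0},{"offset":[0,0,0],"twist":0}]'|egrep 'eef|force:'
python3 -m handwheel '[{"offset":[0,0,2],"twist":0},{"offset":[0,0,0],"twist":0}]'|egrep 'eef|force:'; done
```

```text
eef_pos: [0.6342, -0.2136, 0.0293]
force: [0.7, -0.2, -0.7]
finger_force: 0.0
eef_pos: [0.6342, -0.2136, 0.0273]
force: [0.6, -0.1, -0.5]
finger_force: 0.0
eef_pos: [0.6344, -0.2137, 0.0255]
force: [0.3, -0.1, 0.7]
finger_force: 0.3
```

```bash
for i in 1; do python3 -m handwheel '[{"offset":[0,0,2],"twist":0},{"offset":[0,0,0],"twist":0}]'|egrep 'eef|force:'
python3 -m handwheel '[{"offset":[0,0,2],"twist":0},{"offset":[0,0,0],"twist":0}]'|egrep 'eef|force:'
python3 -m handwheel '[{"offset":[0,0,2],"twist":0},{"offset":[0,0,0],"twist":0}]'|egrep 'eef|force:'; done
```

```text
eef_pos: [0.6344, -0.2137, 0.0235]
force: [1.0, -1.5, 1.1]
finger_force: 0.5
eef_pos: [0.6344, -0.2136, 0.0214]
force: [0.0, 0.0, 1.1]
finger_force: 0.4
eef_pos: [0.6343, -0.2136, 0.0194]
force: [0.0, 0.4, 1.1]
finger_force: 0.4
```

```bash
for i in 1; do python3 -m handwheel '[{"offset":[0,0,1],"twist":0},{"offset":[0,0,0],"twist":0}]'|egrep 'eef|force:'
python3 -m handwheel '[{"offset":[0,0,1],"twist":0},{"offset":[0,0,0],"twist":0}]'|egrep 'eef|force:'
python3 -m handwheel '[{"offset":[0,0,1],"twist":0},{"offset":[0,0,0],"twist":0}]'|egrep 'eef|force:'; done
python3 - <<'E'
from look import *
s=r.get_image("side")
im=cv2.resize(s[180:250,335:415],None,fx=8,fy=8,interpolation=cv2.INTER_CUBIC)
cv2.imwrite("pics/b6.png",cv2.convertScaleAbs(im,alpha=1.5,beta=15)[:,:,::-1])
E
```

```text
eef_pos: [0.6344, -0.2137, 0.019]
force: [-2.9, 1.2, 10.1]
finger_force: 5.5
eef_pos: [0.6346, -0.2137, 0.0189]
force: [-7.5, 3.8, 23.2]
finger_force: 12.0
eef_pos: [0.6347, -0.2138, 0.0188]
force: [-13.7, 5.9, 37.5]
finger_force: 18.5
```

View pics/b6.png

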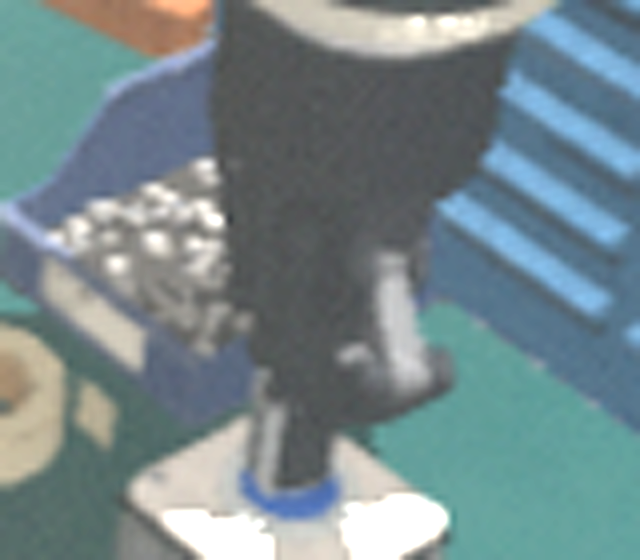

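Blue hit its solid stop at reported z=0.019, so the real tip is 28 mm above the reported TCP. Blue is fully in and its box hasn't moved. Lifting and heading to yellow.

```bash
python3 -m handwheel '[{"offset":[0,0,-3],"twist":0},{"offset":[0,0,-15],"twist":0},{"offset":[0,0,-30],"twist":0},{"offset":[0,0,-35],"twist":0},{"offset":[27.5,24,0],"twist":0},{"offset":[27.5,24,0],"twist":0},{"offset":[27.5,24,0],"twist":0},{"offset":[27.5,24,0],"twist":0},{"offset":[27.5,24,0],"twist":0},{"offset":[27.5,24,0],"twist":0},{"offset":[27.5,24,0],"twist":0},{"offset":[27.5,24,0],"twist":0},{"offset":[27.5,24,0],"twist":0},{"offset":[27.5,24,0],"twist":0},{"offset":[0,0,0],"twist":0},{"offset":[0,0,0],"twist":0}]'|egrep 'force:'
python3 - <<'E'
from look import *
go(.480,.118,.05)
t=r.get_image("top")
try:(u,v),st=cap("top",t,"blue");print("blue",u,v,st,plane("top",u,v,.046))
except Exception as e:print(e)
E
```

```text
force: [0.8, -0.3, 0.0]
finger_force: 0.0
t 11.8 [0.4804 0.1167 0.0999] F [ 0.8 -0.3  0. ] w -0.0015192934551925246 mm [ 0.9  1.  49.9]
blue 373.3243243243243 149.85585585585585 [368 144  12  12 111] [ 0.63602928 -0.21412432  0.046     ]
```

```bash
python3 -m handwheel '[{"offset":[0.5,1,20],"twist":0},{"offset":[0,0,25],"twist":0},{"offset":[0,0,20],"twist":0},{"offset":[0,0,5],"twist":0},{"offset":[0,0,0],"twist":0},{"offset":[0,0,0],"twist":0}]'|egrep 'eef|force:'
python3 -m handwheel '[{"offset":[0,0,2],"twist":0},{"offset":[0,0,2],"twist":0},{"offset":[0,0,2],"twist":0},{"offset":[0,0,2],"twist":0},{"offset":[0,0,0],"twist":0}]'|egrep 'eef|force:'
```

```text
eef_pos: [0.4805, 0.1182, 0.0302]
force: [-0.4, 0.4, 0.5]
finger_force: 0.0
eef_pos: [0.48, 0.1183, 0.0214]
force: [0.4, 0.5, 1.1]
finger_force: 0.4
```

```bash
python3 -m handwheel '[{"offset":[0,0,2],"twist":0},{"offset":[0,0,1],"twist":0},{"offset":[0,0,0],"twist":0}]'|egrep 'eef|force:'
python3 -m handwheel '[{"offset":[0,0,1],"twist":0},{"offset":[0,0,0],"twist":0}]'|egrep 'eef|force:'
```

```text
eef_pos: [0.4801, 0.1184, 0.0189]
force: [-2.9, 0.3, 16.8]
finger_force: 8.6
eef_pos: [0.4803, 0.1184, 0.0187]
force: [-10.6, -1.3, 39.2]
finger_force: 20.0
```

Yellow is at its stop (z=0.0188, 39 N). Next is green.

```bash
python3 -m handwheel '[{"offset":[0,0,-3],"twist":0},{"offset":[0,0,-15],"twist":0},{"offset":[0,0,-30],"twist":0},{"offset":[0,0,-35],"twist":0},{"offset":[-25.5,2.2,0],"twist":0},{"offset":[-25.5,2.2,0],"twist":0},{"offset":[-25.5,2.2,0],"twist":0},{"offset":[-25.5,2.2,0],"twist":0},{"offset":[-25.5,2.2,0],"twist":0},{"offset":[-25.5,2.2,0],"twist":0},{"offset":[0,0,0],"twist":0},{"offset":[0,0,0],"twist":0}]'|egrep 'force:'
python3 - <<'E'
from look import *
go(.6252,.0685,.03)
E
```

```text
force: [0.6, -0.1, -0.1]
finger_force: 0.0
t 15.35 [0.6246 0.0686 0.1007] F [ 0.6 -0.1 -0.1] w -0.0010144144097975055 mm [-0.6  0.2 70.7]
```

```bash
python3 -m handwheel '[{"offset":[-0.5,0,20],"twist":0},{"offset":[0,0,25],"twist":0},{"offset":[0,0,20],"twist":0},{"offset":[0,0,5],"twist":0},{"offset":[0,0,0],"twist":0},{"offset":[0,0,0],"twist":0}]'|egrep 'eef|force:'
python3 -m handwheel '[{"offset":[0,0,2],"twist":0},{"offset":[0,0,2],"twist":0},{"offset":[0,0,2],"twist":0},{"offset":[0,0,2],"twist":0},{"offset":[0,0,0],"twist":0}]'|egrep 'eef|force:'
python3 -m handwheel '[{"offset":[0,0,2],"twist":0},{"offset":[0,0,1],"twist":0},{"offset":[0,0,0],"twist":0}]'|egrep 'eef|force:'
```

```text
eef_pos: [0.6262, 0.0682, 0.0313]
force: [0.1, -0.3, 1.3]
finger_force: 0.0
eef_pos: [0.6257, 0.0682, 0.0224]
force: [0.5, 0.4, 0.5]
finger_force: 0.3
eef_pos: [0.6257, 0.0682, 0.0194]
force: [0.9, 1.1, 1.1]
finger_force: 0.6
```

```bash
python3 -m handwheel '[{"offset":[0,0,1],"twist":0},{"offset":[0,0,1],"twist":0},{"offset":[0,0,0],"twist":0}]'|egrep 'eef|force:'
python3 -m handwheel '[{"offset":[0,0,0.8],"twist":0},{"offset":[0,0,0],"twist":0}]'|egrep 'eef|force:'
```

```text
eef_pos: [0.626, 0.0682, 0.0189]
force: [-9.4, 0.6, 26.1]
finger_force: 13.3
eef_pos: [0.6261, 0.0683, 0.0188]
force: [-14.6, 0.6, 38.7]
finger_force: 19.2
```

Green is at its stop too. I'll lift well clear and check.

```bash
python3 -m handwheel '[{"offset":[0,0,-3],"twist":0},{"offset":[0,0,-15],"twist":0},{"offset":[0,0,-30],"twist":0},{"offset":[0,0,-40],"twist":0},{"offset":[0,0,-40],"twist":0},{"offset":[0,0,-40],"twist":0},{"offset":[0,0,-40],"twist":0},{"offset":[0,0,0],"twist":0},{"offset":[0,0,0],"twist":0}]'|egrep 'eef|force:'
python3 - <<'E'
from look import *
s=r.get_image("side");print(r.get_state()["t"])
for c in H:
    try:(u,v),st=cap("side",s,c);print(c,u.round(1),v.round(1),st[2:],plane("side",u,v,.053 if c=="red" else .046).round(4))
    except Exception as e:print(c,e)
cv2.imwrite("pics/end.png",cv2.resize(s[130:330,170:430],None,fx=3,fy=3,interpolation=cv2.INTER_CUBIC)[:,:,::-1])
E
```

```text
eef_pos: [0.6253, 0.0682, 0.2245]
force: [-0.8, 1.1, -0.4]
finger_force: 0.0
18.9
blue 370.7 240.1 [12  9 72] [ 0.6332 -0.2162  0.046 ]
yellow 242.8 193.1 [10  6 44] [0.4776 0.1151 0.046 ]
green 296.1 185.3 [ 8  3 14] [0.6179 0.0625 0.046 ]
red 285.2 238.4 [ 15  12 151] [ 0.4673 -0.1044  0.053 ]
```

View pics/end.png

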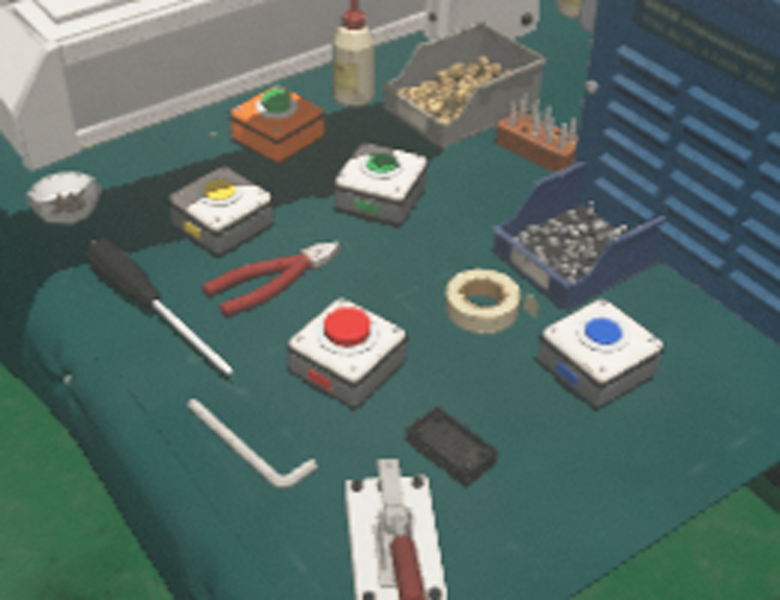

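The final view shows the blue (603,330), yellow (220,188) and green (383,160) caps flush. Red (347,326) is still out, and every box and bystander is where it was. The tool is clear.

```bash
python3 -c "
from rig import r
print(r.finish_job())"
```

```text
the job is handed in; nothing more can be done
None
```

Blue, yellow and green were pressed in that order to their solid stops and stayed down, red was left unpressed, no box or bystander visibly moved, and I handed the job in at about 19 s with the arm clear.

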